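Vacuum unit leak test: close the pot, pull to the rider and hold

ROBOT

A 6-joint arm with a two-finger parallel gripper is mounted at the origin on a cart in front of the work surface, level with it; the furniture and walls round the work are solid. World frame = base frame: x ahead of the robot, y to its left, z up, the work surface at z = 0. Lengths are in m, angles in rad, forces in N, time in s.
With the tool pointing down it reaches from about 0.4 to 0.925 m from the base axis. Payload 12.5 kg.
Tool frame: the origin (TCP) lies at the very end of the fingers, on their centre line; the grasp point (between the pads) lies 19 mm behind it; z points along the fingers, y is the line along which they close (so a half turn about z gives the same grasp; the last joint's range is limited). The gripper opens to 95 mm and grips with 3 to 60 N. Pads are 20 mm wide; open, the fingers measure 119 mm over their backs; the gripper's body (75 mm by 180 mm) begins 59 mm behind the grasp point.
Start: joints at [1.212, 0.491, 1.559, -0, 1.092, -0.106], TCP at [0.156, 0.605, 0.215] pointing down, gripper open.
Joint ranges: [-3.1, 3.1], [-0.84, 2.19], [0.05, 2.79], [-1.13, 4.28], [0.06, 2.93], [-2.69, 2.69]. Speed limits (rad/s): [2.22, 2.22, 2.79, 3.14, 3.14, 3.14].

INTERFACE

Orientations are given as a 3x3 rotation matrix whose columns are the frame's x, y, z axes.
In Python, from station import * gives the robot as it stands.
- The arm moves only by the tool send_rows, never from a script. Its argument "steps" is a list of rows, each an object of numbers: "tx", "ty", "tz": the shift along the tool's x, y, z each as a share of 0.03 m, from -1 to 1; "roll": the turn about the tool's z as a share of 0.1 rad, from -1 to 1; "grip": the closure, from 0 (fully open) to 1 (shut). A call has 1 to 10 rows; each row shifts and turns the commanded pose from where the row before left it, along the tool's axes as they then stand; what a row does not reach is not made up. A row lasts 1/10 s, in which the tool goes at most 50 mm and 8.59 degrees, less where a joint would pass 70% of its speed; a pose out of reach is approached as far as the arm can. A call with a number of a shift or a turn outside -1 to 1 is refused whole. A call with a gripper value outside its range is refused whole. The fingers move at their own pace and stop on an object; "newtons" is the grip in N (left out, the last holds). Time passes only in rows, so rows that do not move let the fingers close. It gives the time, the measured TCP pose, the force, the opening and the grip force at its end, in the units of the state.
- observe(): the state, without advancing time (a new reading comes with each control period).
- capture(name): name is "side" or "top" or "wrist"; returns (picture, depth): 480x640x3 uint8, blue, green, red; 480x640 float32, m along the optical axis (not along the pixel's ray), 0 where there is no reading.
- camera_params(name): a dict with "K" (3x3 intrinsics, pixels), "extrinsics" (4x4, takes a point from world to camera coordinates). Camera axes: x right, y down, z forward; pixel columns grow to the right and rows downward; lengths in m; the calibration is good to about 2 mm. A picture is of the moment at which its call begins: read the wrist's pose just before it. camera_params takes no time and is no camera call; for the wrist camera it gives the pose at the moment of the call.
- hand_in(): hands the job in; it is judged then, once.
The state is a dict: "time_s": time; "joint_pos": joint angles; "joint_vel": joint speeds; "tau": joint torques, N m; "position": TCP position; "tcp_rot": TCP orientation; "wrist_force": force on the tool from outside, world axes, zero at the start; "wrist_torque": the same for the moment, N m; "finger_gap": opening from 0.0 (shut) to 1.0 (fully open); "gripper_force": force on a finger pad.
Only numpy, scipy, OpenCV 4.12 (cv2) and the standard library are available. Lean on these libraries where they do the work, as an engineer would, in place of code of your own. Each camera call takes 0.05 s, during which the arm holds its last target. There are 200 camera calls.

TASK

Test the bench vacuum unit for leaks: first screw the catch pot's lid clockwise until it is fully home, and only then pull the pump's D-handle out against its spring until the pointer on the plunger is level with the brass rider on the scale, within about 5 mm. Keep it there: your program finishes while still holding the handle, so that I can watch the gauge. Leave the rider where I set it and do not push the other things on the bench about.

Things in the scene. Friction and masses are not known exactly. Their poses are not given: they have to be found in the camera images.
- vacuum_tester: bench vacuum unit, fixed: grey plate 200x152 mm (top 15 mm up), lying aluminium pump barrel 38 mm across (axis y -28, 56 mm up, x -11 to 98 mm), upright clear catch pot at +y of it, round gauge (x 46, y -66, top 67 mm up) and scale rail. Origin on the table under the plate, 10 mm to +y of its middle; z up, x along the barrel; the handle is at the -x end and pulls out to -x
- pot_lid (a joint): turn of the pot's black ribbed screw lid, rad: 0 = fully home (firm stop), grows anticlockwise seen from above, so clockwise closes it. Starts 1.0 to 2.3 open. Captive (no lifting off), stays where left, turns stiffly (0.10 N m), sinks 6 mm per turn. When home, the raised bar on its top points to the unit's -x, over the nib on the pot's neck ring
- lid_grip (a point): on the lid's axis, 10 mm above the lid's lower edge: the height to grip. The lid is round, 52 mm across, 18 mm high, its top about 107 mm above the table when home, with nothing else beside it above 78 mm. The point turns with the lid
- plunger (a joint): how far the pump's plunger is pulled out, m: 0 = fully in (as it starts), stop at 0.068. A spring draws it back: 4.4 N when in, 110 N/m more as it is pulled (about 10 N at 50 mm)
- d_handle: the steel D-handle on the plunger's crosshead, 62 mm wide between its side rods, with the plunger rod, crosshead and pointer; slides with the plunger. Axes parallel to the unit's; origin on the barrel axis, not at the handle
- handle_grip (a point): middle of the D-handle's cross bar, a rubber sleeve 15 mm thick and 52 mm long lying along the unit's y, 56 mm above the table; 42 mm free between sleeve and crosshead for a finger. Axes parallel to the unit's. It moves to the unit's -x by the plunger's travel
- pointer_tip (a point): end of the thin steel pointer that sticks out of the plunger's crosshead to the unit's +y, 56 mm above the table, running along the inner edge of the scale rail; moves with the plunger. Axes parallel to the unit's
- rider_line (a point): index fin (2 mm thick) of the brass rider, a 9x17x17 mm clip on the aluminium scale rail (along the unit's x at y 30, top 52 mm up). Axes parallel to the unit's. Pointer and rider are level when both have the same x in the unit's frame; the rider stands 22 to 56 mm further to -x than the pointer of a pushed-in plunger
- jar_clear: bystander: loose clear parts jar with a light cap, 44 mm across, 82 mm high, standing on the table; origin under its middle
- ring_spanner: bystander: loose rusty combination spanner lying near the table's front edge, 36x223x8 mm; origin under its middle, its length along its y
- oil_can: bystander: loose green thumb oiler, 66x85x142 mm, at the right; origin under its middle
- tape_roll: bystander: loose roll of black tape lying flat, 102 mm across, 19 mm high; origin under its middle

How it is judged:
By the outcome, as a careful person would: the job done as asked, in the order asked, and still so for the second after the job is handed in, while the arm keeps its last pose, push and grip.
It also fails if it takes over 58 s, if anything falls off the work surface, if the arm or the gripper's body presses on something with over 40 N, if the wrist force passes 120 N, or if a joint passes its speed limit or range.

## Working session

There is one attempt and no reset: what is moved stays moved. The work goes in short steps, Python scripts to look and compute and a tool call to move; the robot and the scene stay as the last step left them, time stands still between calls to the robot, and variables do not carry over. Pictures are saved under pics/ and viewed, at most 10 in all, crops included, and the job is handed in when it is done.

Besides the shell and the picture viewer there is one more tool, called after "Call:" by a JSON object that holds its "method" and its "body". send_rows: Moves the arm, as the interface text tells. Shift numbers are shares of 0.03 m and turn numbers shares of 0.1 rad, none past 1 either way. Its arguments: {"type":"object","properties":{"steps":{"type":"array"},"newtons":{"type":"number"}},"required":["steps"]}

```bash
ls; mkdir -p pics
python3 - <<'E'
from station import *
import cv2,numpy as np
s=observe();print({k:np.round(v,3).tolist() for k,v in s.items()})
for n in("top","side"):
    p,d=capture(n);cv2.imwrite(f"pics/{n}0.png",p);np.savez(f"{n}0.npz",p=p,d=d,**{k:np.array(v) for k,v in camera_params(n).items() if k in("K","extrinsics")})
    print(n,camera_params(n))
E
```

```text
pics
{'time_s': 0.0, 'joint_pos': [1.212, 0.492, 1.559, 0.0, 1.092, -0.106], 'joint_vel': [0.002, -0.0, 0.0, 0.0, 0.002, 0.001], 'tau': [-0.003, -61.263, -25.816, 0.069, 0.048, -0.0], 'position': [0.156, 0.605, 0.214], 'tcp_rot': [[-0.968, 0.25, -0.0], [0.25, 0.968, -0.001], [0.0, -0.001, -1.0]], 'wrist_force': [0.916, 0.454, -0.396], 'wrist_torque': [0.027, 0.013, -0.009], 'gripper_force': 0.0, 'finger_gap': 1.0}
top {'K': array([[462.73628004,   0.        , 328.12023653],
       [  0.        , 462.73628004, 244.13171286],
       [  0.        ,   0.        ,   1.        ]]), 'extrinsics': array([[-0.0096596 , -0.99994425, -0.00426487, -0.09834774],
       [-0.9961822 ,  0.00999315, -0.08672464,  0.49948731],
       [ 0.08676242,  0.00341086, -0.99622319,  0.9052156 ],
       [ 0.        ,  0.        ,  0.        ,  1.        ]])}
side {'K': array([[559.43682622,   0.        , 317.98942219],
       [  0.        , 559.43682622, 234.03210438],
       [  0.        ,   0.        ,   1.        ]]), 'extrinsics': array([[-0.28237249, -0.95911073, -0.01929732,  0.06708261],
       [-0.69541156,  0.21851047, -0.6845845 ,  0.41756477],
       [ 0.660809  , -0.17988825, -0.72867803,  0.71944356],
       [ 0.        ,  0.        ,  0.        ,  1.        ]])}
```

View pics/top0.png

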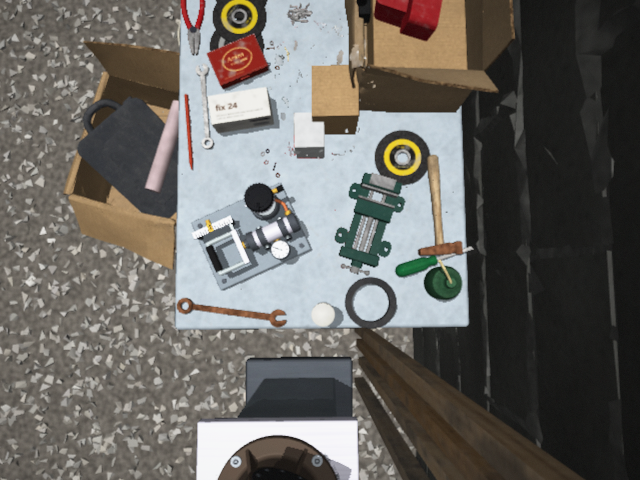

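View pics/side0.png

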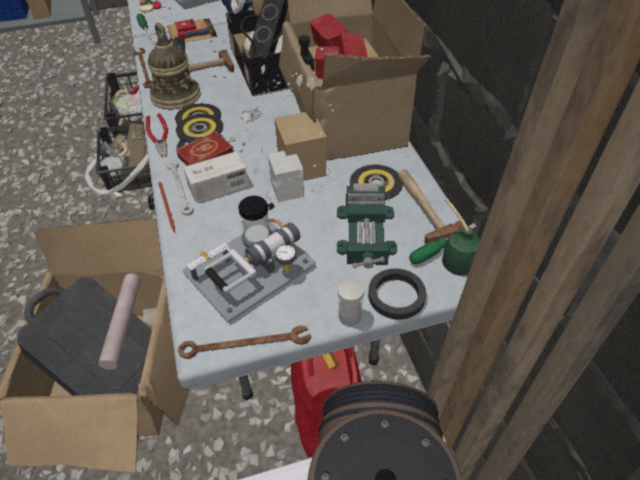

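The top view shows the unit, with its lid near (260,195), sleeve near (214,258), barrel (277,235) and scale with rider near (211,228). The handle points to the image's left and below. The side view shows the same, with the lid at (254,210).

```bash
cat > h.py <<'E'
import numpy as np,cv2
def ray(K,E,u,v):
    R=E[:3,:3];c=-R.T@E[:3,3];d=R.T@np.linalg.solve(K,[u,v,1.0]);return c,d
def onz(K,E,u,v,z):
    c,d=ray(K,E,u,v);return c+d*(z-c[2])/d[2]
def tri(L):
    A=np.zeros((3,3));b=np.zeros(3)
    for K,E,u,v in L:
        c,d=ray(K,E,u,v);d/=np.linalg.norm(d);P=np.eye(3)-np.outer(d,d);A+=P;b+=P@c
    return np.linalg.solve(A,b)
def proj(K,E,p):
    q=K@(E[:3,:3]@p+E[:3,3]);return q[:2]/q[2]
E
python3 - <<'E'
from h import *
from station import *
T=np.load("top0.npz");S=np.load("side0.npz")
t=(T["K"],T["extrinsics"]);s=(S["K"],S["extrinsics"])
print("lid",tri([(*t,260,195),(*s,254,207)]),onz(*t,260,195,.11))
print("sleeve",tri([(*t,213,257),(*s,216,279)]),onz(*t,213,257,.056))
# barrel
print("barrel",onz(*t,262,240,.056),onz(*t,296,228,.056))
for u,v in((192,221),(279,180),(312,243),(222,288)):print("plate",onz(*t,u,v,.015))
c=camera_params("wrist");E=c["extrinsics"];o=observe();R=np.array(o["tcp_rot"])
print(c["K"],"cam in tool",R.T@(-E[:3,:3].T@E[:3,3]-o["position"]),"\n",E[:3,:3]@R)
cr=cv2.resize(T["p"][165:300,175:325],None,fx=4,fy=4,interpolation=cv2.INTER_CUBIC);cv2.imwrite("pics/topc.png",cr)
E
```

```text
lid [0.58442202 0.0206899  0.09606467] [0.58221968 0.02013299 0.11      ]
sleeve [0.47230495 0.11677757 0.05391514] [0.47284603 0.11848116 0.056     ]
barrel [0.50477574 0.02418293 0.056     ] [ 0.52743183 -0.04155517  0.056     ]
plate [0.5489185  0.17236402 0.015     ]
plate [ 0.63153248 -0.00419352  0.015     ]
plate [ 0.50167804 -0.07073953  0.015     ]
plate [0.41303094 0.11007697 0.015     ]
[[344.38676417   0.         320.48962933]
 [  0.         344.38676417 239.48738946]
 [  0.           0.           1.        ]] cam in tool [ 0.08321299 -0.001018   -0.16837873] 
 [[-2.36062157e-04  9.99999334e-01 -1.12960956e-03]
 [-9.56087133e-01 -5.56764640e-04 -2.93082043e-01]
 [-2.93082476e-01  1.01081959e-03  9.56086628e-01]]
```

View pics/topc.png

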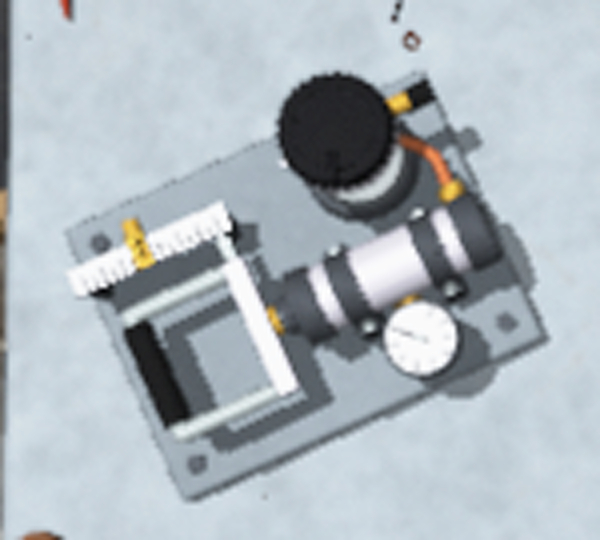

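Call:
{"method": "send_rows", "body": {"steps": [{"tx":-0.5,"ty":-0.45},{"tx":-0.97,"ty":-0.87},{"tx":-0.97,"ty":-0.87},{"tx":-0.97,"ty":-0.87},{"tx":-0.97,"ty":-0.87},{"tx":-0.97,"ty":-0.87},{"tx":-0.97,"ty":-0.87},{"tx":-0.97,"ty":-0.87},{"tx":-0.97,"ty":-0.87},{"tx":-0.97,"ty":-0.87}]}}

```text
schema error: expected keys tx, ty, tz, roll, grip
```

Call:
{"method": "send_rows", "body": {"steps": [{"tx":-0.97,"ty":-0.87},{"tx":-0.97,"ty":-0.87},{"tx":-0.97,"ty":-0.87},{"tx":-0.97,"ty":-0.87},{"tx":-0.97,"ty":-0.87},{"tx":-0.97,"ty":-0.87},{"tx":-0.6,"ty":-0.5},{},{},{}]}}

```text
schema error: expected keys tx, ty, tz, roll, grip
```

```bash
cat >> h.py <<'E'
def shot(name,fn):
    from station import capture,camera_params,observe
    s=observe();c=camera_params(name);p,d=capture(name)
    cv2.imwrite(f"pics/{fn}.png",p);np.savez(fn+".npz",p=p,d=d,K=c["K"],E=c["extrinsics"])
    print(round(s["time_s"],2),np.round(s["position"],4),np.round(s["tcp_rot"],3).tolist(),np.round(s["wrist_force"],1),np.round(s["wrist_torque"],2),s["finger_gap"],s["gripper_force"])
E
python3 -c "
from h import *
shot('wrist','w1')"
```

```text
0.1 [0.1562 0.6049 0.2141] [[-0.968, 0.25, -0.0], [0.25, 0.968, -0.001], [0.0, -0.001, -1.0]] [ 0.7 -0.2  0. ] [-0.04  0.02  0.02] 1.0020933723213088 0.0
```

View pics/w1.png

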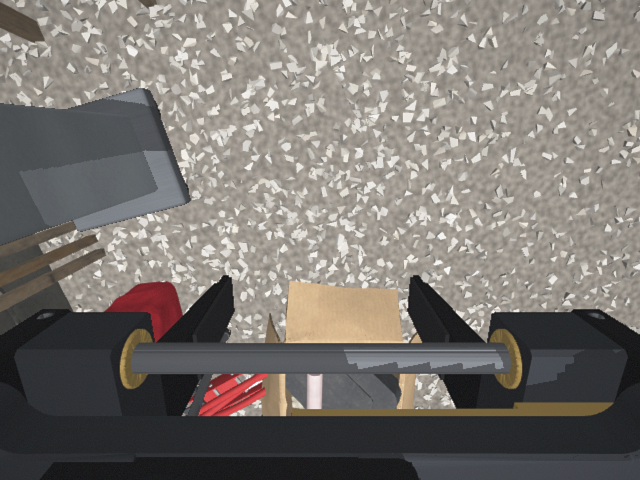

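The view shows the floor. The gripper covers the image below about row 280, so I'll put the unit in the upper half. All keys are required in each row.

Call:
{"method": "send_rows", "body": {"steps": [{"tx":-0.5,"ty":-0.4,"tz":0,"roll":0,"grip":0},{"tx":-0.97,"ty":-0.74,"tz":0,"roll":0,"grip":0},{"tx":-0.97,"ty":-0.74,"tz":0,"roll":0,"grip":0},{"tx":-0.97,"ty":-0.74,"tz":0,"roll":0,"grip":0},{"tx":-0.97,"ty":-0.74,"tz":0,"roll":0,"grip":0},{"tx":-0.97,"ty":-0.74,"tz":0,"roll":0,"grip":0},{"tx":-0.97,"ty":-0.74,"tz":0,"roll":0,"grip":0},{"tx":-0.97,"ty":-0.74,"tz":0,"roll":0,"grip":0},{"tx":-0.97,"ty":-0.74,"tz":0,"roll":0,"grip":0},{"tx":-0.97,"ty":-0.74,"tz":0,"roll":0,"grip":0}]}}

```text
time_s: 1.15
position: [0.3721, 0.3295, 0.2146]
tcp_rot: [[-0.968, 0.25, -0.0], [0.25, 0.968, 0.0], [0.0, 0.0, -1.0]]
wrist_force: [0.2, 0.1, 0.4]
finger_gap: 1.003
gripper_force: 0.0
```

Call:
{"method": "send_rows", "body": {"steps": [{"tx":-0.97,"ty":-0.74,"tz":0,"roll":0,"grip":0},{"tx":-0.97,"ty":-0.74,"tz":0,"roll":0,"grip":0},{"tx":-0.97,"ty":-0.74,"tz":0,"roll":0,"grip":0},{"tx":-0.97,"ty":-0.74,"tz":0,"roll":0,"grip":0},{"tx":-0.97,"ty":-0.74,"tz":0,"roll":0,"grip":0},{"tx":-0.97,"ty":-0.74,"tz":0,"roll":0,"grip":0},{"tx":-0.97,"ty":-0.74,"tz":0,"roll":0,"grip":0},{"tx":-0.97,"ty":-0.74,"tz":0,"roll":0,"grip":0},{"tx":-0.97,"ty":-0.74,"tz":0,"roll":0,"grip":0},{"tx":-0.97,"ty":-0.74,"tz":0,"roll":0,"grip":0}]}}

```text
time_s: 2.15
position: [0.5983, 0.0417, 0.2144]
tcp_rot: [[-0.968, 0.25, -0.0], [0.25, 0.968, 0.0], [0.0, 0.0, -1.0]]
wrist_force: [0.2, 0.6, 0.4]
finger_gap: 0.999
gripper_force: 0.0
```

Call:
{"method": "send_rows", "body": {"steps": [{"tx":-0.4,"ty":-0.35,"tz":0,"roll":0,"grip":0},{"tx":0,"ty":0,"tz":0,"roll":0,"grip":0},{"tx":0,"ty":0,"tz":0,"roll":0,"grip":0}]}}

```text
time_s: 2.45
position: [0.606, 0.0305, 0.2143]
tcp_rot: [[-0.968, 0.25, -0.001], [0.25, 0.968, 0.0], [0.001, 0.0, -1.0]]
wrist_force: [0.6, -0.3, -0.3]
finger_gap: 0.997
gripper_force: 0.0
```

```bash
python3 -c "
from h import *
shot('wrist','w2')"
```

```text
2.45 [0.606  0.0305 0.2143] [[-0.968, 0.25, -0.001], [0.25, 0.968, 0.0], [0.001, 0.0, -1.0]] [ 0.6 -0.3 -0.3] [0.03 0.01 0.01] 0.9974906120542016 0.0
```

View pics/w2.png

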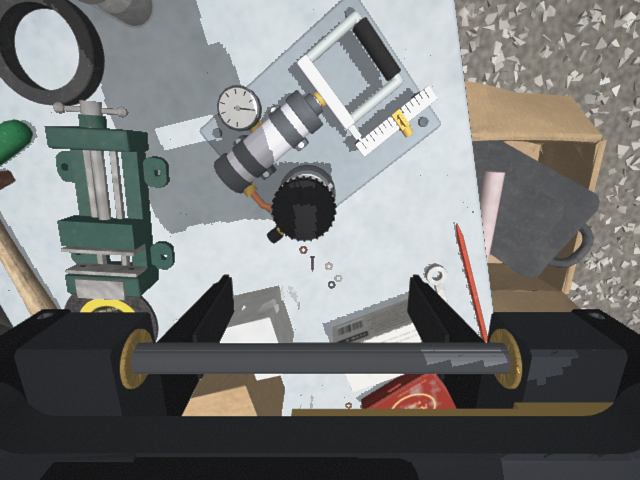

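The unit is fully visible: lid centre about (304,208), sleeve (377,49), pointer end near (357,148), rider (403,122), scale from (360,152) to (434,90).

Run:
```python
from h import *
T=np.load("top0.npz");S=np.load("side0.npz");W=np.load("w2.npz")
t=(T["K"],T["extrinsics"]);s=(S["K"],S["extrinsics"]);w=(W["K"],W["E"])
def dark(p,x0,y0,x1,y1,th):
    m=(p[y0:y1,x0:x1].max(2)<th).astype(np.uint8)
    m=cv2.morphologyEx(m,cv2.MORPH_OPEN,np.ones((3,3)))
    c=max(cv2.findContours(m,0,2)[0],key=cv2.contourArea)+[x0,y0]
    return c,cv2.minAreaRect(c),cv2.minEnclosingCircle(c)
for n,P,c,boxes in(("w",W["p"],w,((265,165,345,250),(345,10,410,90))),("t",T["p"],t,((240,178,278,216),(200,240,228,280))),("s",S["p"],s,((236,192,272,225),(200,262,232,296)))):
    for nm,b in zip(("lid","sleeve"),boxes):
        k,r,cc=dark(P,*b,60);print(n,nm,r,cc[0],round(cc[1],1))
        z=.107 if nm=="lid" else .056
        print("   ",onz(*c,*(cc[0] if nm=="lid" else r[0]),z))
h=cv2.cvtColor(W["p"],cv2.COLOR_BGR2HSV)
m=cv2.inRange(h[95:150,380:425],(15,120,100),(35,255,255));ys,xs=np.nonzero(m);print("rider",xs.mean()+380,ys.mean()+95,onz(*w,xs.mean()+380,ys.mean()+95,.06))
cv2.imwrite("pics/w2c.png",cv2.resize(W["p"][0:260,260:450],None,fx=3,fy=3,interpolation=cv2.INTER_CUBIC)[180:,:])
```

```text
w lid ((303.0, 208.5), (61.0, 62.0), 90.0) (303.5, 207.7916717529297) 32.3
    [0.57733585 0.02285996 0.107     ]
w sleeve ((375.576904296875, 49.115379333496094), (64.62257385253906, 17.47305679321289), 56.3099365234375) (376.0, 49.0) 32.7
    [0.47016723 0.11326387 0.056     ]
t lid ((258.5, 197.5), (27.0, 27.0), 90.0) (258.8283386230469, 197.34764099121094) 14.4
    [0.57846841 0.02272493 0.107     ]
t sleeve ((213.93299865722656, 257.9742126464844), (25.891326904296875, 7.208957672119141), 66.03751373291016) (214.0, 258.0) 13.0
    [0.47095017 0.11666105 0.056     ]
s lid ((253.0, 207.5), (23.0, 28.0), 90.0) (253.0592041015625, 207.2763214111328) 14.3
    [0.57195755 0.02227713 0.107     ]
s sleeve ((215.25001525878906, 277.75), (22.62741470336914, 7.77817440032959), 45.0) (215.0, 278.0) 11.4
    [0.47258327 0.11544535 0.056     ]
rider 402.13654618473896 122.68273092369478 [0.53402373 0.12333414 0.06      ]
```

View pics/w2c.png

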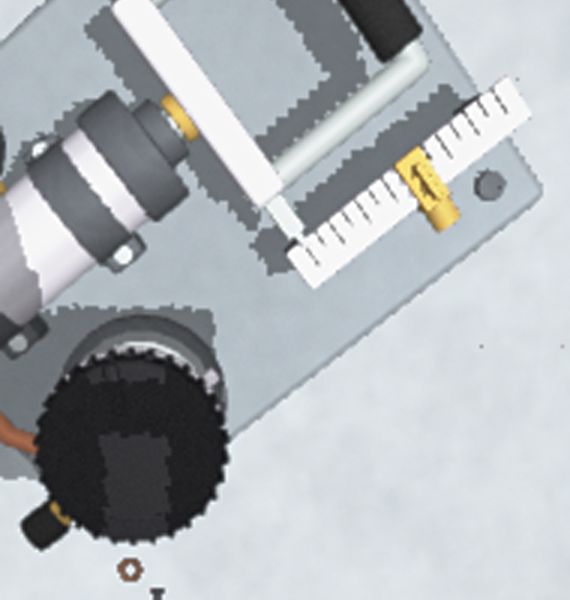

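The crop shows the pointer tip at (290,245), ending near the scale edge, and the rider fin at about (425,180). The nib on the neck ring is at (213,378), and a faint bar on the lid is at about (105,372). Next I triangulate the lid and sleeve.

Run:
```python
from h import *
T=np.load("top0.npz");S=np.load("side0.npz");W=np.load("w2.npz")
t=(T["K"],T["extrinsics"]);s=(S["K"],S["extrinsics"]);w=(W["K"],W["E"])
print("lid",tri([(*w,303,208),(*t,258.7,197.4)]),tri([(*w,303,208),(*s,253,207.5)]))
print("sleeve",tri([(*w,375.6,49.1),(*t,213.9,258)]),tri([(*w,375.6,49.1),(*s,215.2,277.8)]))
# lid depth in wrist view -> world top height
d=W["d"][200:215,296:310];c,r=ray(*w,303,208);z=np.median(d);p=c+r*z;print("lid top by depth",p)
d=W["d"][46:52,373:379];c,r=ray(*w,375.6,49.1);print("sleeve top",c+r*np.median(d))
tip=onz(*w,260+290/3,(245+180)/3,.056);a=onz(*w,260+315/3,(180+288)/3,.052);b=onz(*w,260+530/3,(180+110)/3,.052)
rd=onz(*w,260+412/3,(180+155)/3,.056);rd2=onz(*w,260+425/3,(180+180)/3,.066)
u=(a-b)[:2];u/=np.linalg.norm(u);print("x axis",u,np.degrees(np.arctan2(u[1],u[0])),"tip",tip,"rider",rd,rd2,"dx",(rd-tip)[:2]@u,(rd2-tip)[:2]@u)
```

```text
lid [0.5774816  0.02262181 0.1091312 ] [0.5787172  0.02171215 0.10002698]
sleeve [0.47085549 0.11351844 0.06265034] [0.47063745 0.11425152 0.05773687]
lid top by depth [0.57735653 0.02244343 0.10723092]
sleeve top [0.47107448 0.11224105 0.06141405]
x axis [ 0.42605714 -0.90469625] -64.78240450282881 tip [0.53991094 0.08102305 0.056     ] rider [0.52389098 0.12180107 0.056     ] [0.53158058 0.12198573 0.066     ] dx -0.043717137980644874 -0.04060798560215086
```

Call:
{"method": "send_rows", "body": {"steps": [{"tx":0.43,"ty":-0.25,"tz":0.4,"roll":0,"grip":0},{"tx":0.44,"ty":-0.25,"tz":0.8,"roll":0,"grip":0},{"tx":0,"ty":0,"tz":0.8,"roll":0,"grip":0},{"tx":0,"ty":0,"tz":0.8,"roll":0,"grip":0},{"tx":0,"ty":0,"tz":0.8,"roll":0,"grip":0},{"tx":0,"ty":0,"tz":0.5,"roll":0,"grip":0},{"tx":0,"ty":0,"tz":0.3,"roll":0,"grip":0},{"tx":0,"ty":0,"tz":0,"roll":0,"grip":0},{"tx":0,"ty":0,"tz":0,"roll":0,"grip":0.2}], "newtons": 20}}

```text
time_s: 3.4
position: [0.5777, 0.0224, 0.0833]
tcp_rot: [[-0.968, 0.25, 0.001], [0.25, 0.968, 0.0], [-0.001, 0.0, -1.0]]
wrist_force: [0.5, 0.4, 0.3]
finger_gap: 0.959
gripper_force: 0.0
```

Call:
{"method": "send_rows", "body": {"steps": [{"tx":0,"ty":0,"tz":0,"roll":0,"grip":0.4},{"tx":0,"ty":0,"tz":0,"roll":0,"grip":0.5},{"tx":0,"ty":0,"tz":0,"roll":0,"grip":1},{"tx":0,"ty":0,"tz":0,"roll":0,"grip":1},{"tx":0,"ty":0,"tz":0,"roll":0,"grip":1}], "newtons": 20}}

```text
time_s: 3.9
position: [0.5778, 0.0222, 0.0828]
tcp_rot: [[-0.968, 0.251, 0.001], [0.251, 0.968, 0.001], [-0.0, 0.001, -1.0]]
wrist_force: [4.9, 23.0, 3.6]
finger_gap: 0.554
gripper_force: 12.6
```

Call:
{"method": "send_rows", "body": {"steps": [{"tx":0,"ty":0.03,"tz":0,"roll":0,"grip":1},{"tx":0,"ty":0,"tz":0,"roll":0,"grip":1},{"tx":0,"ty":0,"tz":0,"roll":0,"grip":1}]}}

```text
time_s: 4.2
position: [0.578, 0.023, 0.0828]
tcp_rot: [[-0.968, 0.25, 0.0], [0.25, 0.968, 0.0], [-0.0, 0.0, -1.0]]
wrist_force: [1.0, 2.0, 3.9]
finger_gap: 0.547
gripper_force: 20.0
```

Call:
{"method": "send_rows", "body": {"steps": [{"tx":0,"ty":0,"tz":0.003,"roll":0.5,"grip":1},{"tx":0,"ty":0,"tz":0.003,"roll":1,"grip":1},{"tx":0,"ty":0,"tz":0.003,"roll":1,"grip":1},{"tx":0,"ty":0,"tz":0.003,"roll":1,"grip":1},{"tx":0,"ty":0,"tz":0.003,"roll":1,"grip":1}]}}

```text
time_s: 4.7
position: [0.5784, 0.0237, 0.0824]
tcp_rot: [[-0.76, 0.649, 0.001], [0.649, 0.76, 0.001], [-0.0, 0.002, -1.0]]
wrist_force: [3.4, 9.1, 2.6]
finger_gap: 0.541
gripper_force: 20.0
```

```bash
python3 -c "
from h import *
shot('wrist','w3')"
```

```text
4.7 [0.5784 0.0237 0.0824] [[-0.76, 0.649, 0.001], [0.649, 0.76, 0.001], [-0.0, 0.002, -1.0]] [3.4 9.1 2.6] [ 1.61 -0.49  0.08] 0.5414326745087733 19.99705924137686
```

Call:
{"method": "send_rows", "body": {"steps": [{"tx":0,"ty":0,"tz":0.003,"roll":1,"grip":1},{"tx":0,"ty":0,"tz":0.003,"roll":1,"grip":1},{"tx":0,"ty":0,"tz":0.003,"roll":1,"grip":1},{"tx":0,"ty":0,"tz":0.003,"roll":1,"grip":1}]}}

```text
time_s: 5.15
position: [0.5791, 0.0242, 0.0821]
tcp_rot: [[-0.447, 0.894, 0.003], [0.894, 0.447, 0.002], [0.0, 0.004, -1.0]]
wrist_force: [6.2, 13.4, -0.6]
finger_gap: 0.546
gripper_force: 20.0
```

```bash
python3 -c "
from h import *
shot('wrist','w4')"
```

```text
5.15 [0.5791 0.0242 0.0821] [[-0.447, 0.894, 0.003], [0.894, 0.447, 0.002], [0.0, 0.004, -1.0]] [ 6.2 13.4 -0.6] [ 2.36 -1.03  0.33] 0.5459059666159871 20.002057993360722
```

Call:
{"method": "send_rows", "body": {"steps": [{"tx":0.02,"ty":0.02,"tz":0,"roll":0,"grip":1},{"tx":0,"ty":0,"tz":0.003,"roll":1,"grip":1},{"tx":0,"ty":0,"tz":0.003,"roll":1,"grip":1}]}}

```text
time_s: 5.5
position: [0.5794, 0.0244, 0.0819]
tcp_rot: [[-0.261, 0.965, 0.003], [0.965, 0.261, 0.001], [0.0, 0.003, -1.0]]
wrist_force: [6.2, 8.2, -0.7]
finger_gap: 0.541
gripper_force: 20.0
```

```bash
python3 -c "
from h import *
shot('wrist','w5');from station import observe;print(observe()['joint_pos'])"
```

```text
5.5 [0.5794 0.0244 0.0819] [[-0.261, 0.965, 0.003], [0.965, 0.261, 0.001], [0.0, 0.003, -1.0]] [ 6.2  8.2 -0.7] [ 1.34 -1.01  0.14] 0.5412530238773785 19.996866885639974
[-0.07237523  0.59087967  1.801324    0.00182796  0.74630917 -0.33116012]
```

Call:
{"method": "send_rows", "body": {"steps": [{"tx":0.01,"ty":0.015,"tz":0.003,"roll":1,"grip":1},{"tx":0,"ty":0,"tz":0.003,"roll":1,"grip":1},{"tx":0,"ty":0,"tz":0.003,"roll":1,"grip":1}]}}

```text
time_s: 5.85
position: [0.5801, 0.0242, 0.0819]
tcp_rot: [[0.035, 0.999, 0.004], [0.999, -0.035, -0.0], [-0.0, 0.004, -1.0]]
wrist_force: [6.2, 2.5, 2.1]
finger_gap: 0.539
gripper_force: 20.0
```

```bash
python3 -c "
from h import *
shot('wrist','w6')"
```

```text
5.85 [0.5801 0.0242 0.0819] [[0.035, 0.999, 0.004], [0.999, -0.035, -0.0], [-0.0, 0.004, -1.0]] [6.2 2.5 2.1] [ 0.53 -1.04  0.78] 0.5388337501933119 19.998232294915965
```

Call:
{"method": "send_rows", "body": {"steps": [{"tx":0,"ty":0,"tz":0,"roll":0,"grip":1},{"tx":0,"ty":0,"tz":0,"roll":0,"grip":1},{"tx":0,"ty":0,"tz":0,"roll":0.6,"grip":1},{"tx":0,"ty":0,"tz":0,"roll":0.6,"grip":1}], "newtons": 35}}

```text
time_s: 6.3
position: [0.5803, 0.0237, 0.082]
tcp_rot: [[0.152, 0.988, 0.004], [0.988, -0.152, -0.001], [-0.0, 0.004, -1.0]]
wrist_force: [8.1, 12.5, 1.5]
finger_gap: 0.539
gripper_force: 35.0
```

```bash
python3 -c "
from h import *
shot('wrist','w7')
a=cv2.imread('pics/w7.png');cv2.imwrite('pics/w7c.png',cv2.resize(a[60:400,170:470],None,fx=1.7,fy=1.7))"
```

```text
6.3 [0.5803 0.0237 0.082 ] [[0.152, 0.988, 0.004], [0.988, -0.152, -0.001], [-0.0, 0.004, -1.0]] [ 8.1 12.5  1.5] [ 2.02 -1.35  1.1 ] 0.5391788738992555 35.00360406822438
```

View pics/w7c.png

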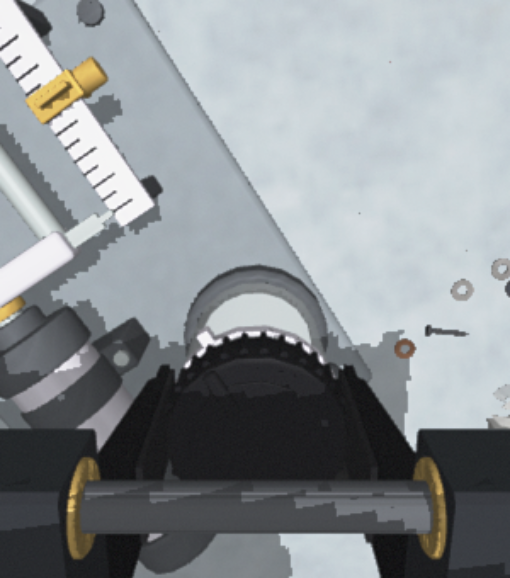

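The faint bar at (213,383) now lies beside the nib at (207,340), and the torque rose to 1.1 N m, so the lid is home. Next: release, rise, turn to the handle.

Call:
{"method": "send_rows", "body": {"steps": [{"tx":0,"ty":0,"tz":0,"roll":0,"grip":0.4},{"tx":0,"ty":0,"tz":0,"roll":0,"grip":0.2},{"tx":0,"ty":0,"tz":0,"roll":0,"grip":0.1},{"tx":0,"ty":0,"tz":-0.3,"roll":0,"grip":0.1},{"tx":0,"ty":0,"tz":-0.8,"roll":0,"grip":0.1},{"tx":0,"ty":0,"tz":-0.8,"roll":0.5,"grip":0.1},{"tx":0,"ty":0,"tz":-0.6,"roll":1,"grip":0.1},{"tx":0,"ty":0,"tz":0,"roll":1,"grip":0.1},{"tx":0,"ty":0,"tz":0,"roll":1,"grip":0.1},{"tx":0,"ty":0,"tz":0,"roll":1,"grip":0.1}]}}

```text
time_s: 7.35
position: [0.5784, 0.024, 0.1572]
tcp_rot: [[0.57, 0.822, 0.0], [0.822, -0.57, 0.0], [0.0, 0.0, -1.0]]
wrist_force: [0.7, 0.7, 0.3]
finger_gap: 0.898
gripper_force: 0.0
```

Call:
{"method": "send_rows", "body": {"steps": [{"tx":0,"ty":0,"tz":0,"roll":1,"grip":0.1},{"tx":0,"ty":0,"tz":0,"roll":1,"grip":0.1},{"tx":0,"ty":0,"tz":0,"roll":1,"grip":0.1},{"tx":0,"ty":0,"tz":0,"roll":1,"grip":0.1},{"tx":0,"ty":0,"tz":0,"roll":1,"grip":0.1},{"tx":0,"ty":0,"tz":0,"roll":0.28,"grip":0.1}]}}

```text
time_s: 7.95
position: [0.5784, 0.024, 0.1569]
tcp_rot: [[0.905, 0.424, 0.0], [0.424, -0.905, 0.0], [0.0, 0.0, -1.0]]
wrist_force: [-0.7, -0.7, 0.3]
finger_gap: 0.9
gripper_force: 0.0
```

Call:
{"method": "send_rows", "body": {"steps": [{"tx":-0.2,"ty":-0.45,"tz":0,"roll":0,"grip":0.1},{"tx":-0.4,"ty":-0.85,"tz":0,"roll":0,"grip":0.1},{"tx":-0.4,"ty":-0.85,"tz":0,"roll":0,"grip":0.1},{"tx":-0.4,"ty":-0.85,"tz":0,"roll":0,"grip":0.1},{"tx":-0.4,"ty":-0.85,"tz":0,"roll":0,"grip":0.1},{"tx":-0.2,"ty":-0.4,"tz":0,"roll":0,"grip":0.1},{"tx":0,"ty":0,"tz":0,"roll":0,"grip":0.1},{"tx":0,"ty":0,"tz":0,"roll":0,"grip":0.1}]}}

```text
time_s: 8.75
position: [0.4704, 0.1137, 0.1567]
tcp_rot: [[0.904, 0.428, 0.001], [0.428, -0.904, 0.0], [0.001, 0.0, -1.0]]
wrist_force: [0.3, -0.4, 0.5]
finger_gap: 0.901
gripper_force: 0.0
```

```bash
python3 -c "
from h import *
shot('wrist','w8');shot('top','t8')"
```

```text
8.75 [0.4704 0.1137 0.1567] [[0.904, 0.428, 0.001], [0.428, -0.904, 0.0], [0.001, 0.0, -1.0]] [ 0.3 -0.4  0.5] [-0.09  0.11  0.02] 0.900918067006223 0.0
8.8 [0.4707 0.1134 0.1565] [[0.904, 0.427, 0.001], [0.427, -0.904, 0.0], [0.001, 0.0, -1.0]] [ 0.  -0.4 -0.4] [-0.04  0.12  0.05] 0.8987813963546367 0.0
```

View pics/w8.png

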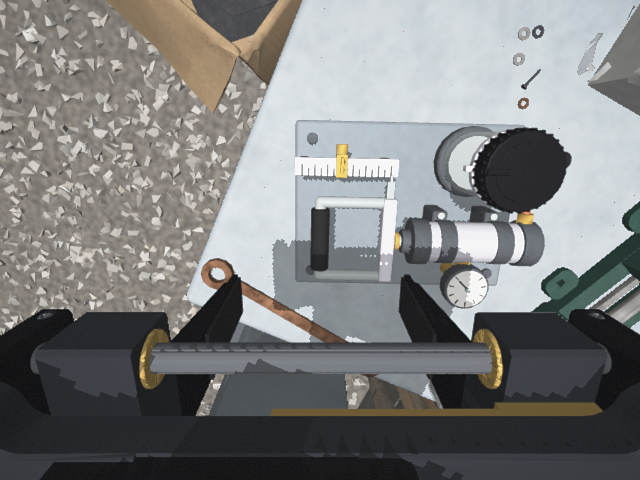

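The unit is aligned with the image: sleeve at (320,240), pointer at column about 390 by row 187, rider fin about (342,160). On the lid, the bar points left (about (490,173)) at the nib (467,170).

Run:
```python
from h import *
from station import observe
W=np.load("w8.npz");w=(W["K"],W["E"]);p=W["p"]
m=(p[195:280,300:340].max(2)<70).astype(np.uint8);c=max(cv2.findContours(m,0,2)[0],key=cv2.contourArea)+[300,195]
r=cv2.minAreaRect(c);print("sleeve",r);x,y,ww,hh=cv2.boundingRect(c)
for z in(.056,.06):q=onz(*w,x+ww/2-.5,y+hh/2-.5,z);print(q)
R=np.array(observe()["tcp_rot"]);P=np.array(observe()["position"]);print("tool delta",R.T@(q-P))
h=cv2.cvtColor(p,cv2.COLOR_BGR2HSV)
print("rider row ranges");
for row in range(142,182,3):
    k=np.nonzero(cv2.inRange(h[row:row+1,325:360],(12,100,60),(38,255,255))[0])[0];print(row,k+325 if len(k) else '')
for row in range(172,200,3):print(row,p[row,380:402].mean(1).astype(int))
cv2.imwrite("pics/w8c.png",cv2.resize(p[130:210,285:415],None,fx=5,fy=5,interpolation=cv2.INTER_CUBIC))
```

```text
sleeve ((319.51556396484375, 238.97103881835938), (17.6688289642334, 62.414188385009766), 1.6846843957901)
[0.47093773 0.11424467 0.056     ]
[0.47204233 0.11475079 0.06      ]
tool delta [ 0.00183985 -0.00076744  0.09639712]
rider row ranges
142 
145 [337 338 339 340 341 342 343 344 345 346 347]
148 [337 338 339 340 341 342 343 344 345 346 347]
151 [337 338 339 340 341 342 343 344 345 346 347]
154 [337 338 339 340 341 342 343 344 345 346 347]
157 [337 338 339 340 341 342 343 344 345 346 347]
160 [337 338 339 340 341 342 343 344 345 346]
163 [337 338 339 340 341 342 343 344 345 346 347]
166 [337 338 339 340 341 342 343 344 345 346]
169 [337 338 339 340 341 342 343 344 345 346]
172 [337 338 339 340 341 342 343 344 345 346]
175 [336 337 338 339 340 341 342 343 344 345 346]
178 
181 
172 [248 247 248 251 149 200 249 247 247 250 195 151 252 248 246 246 247 249
 215 187 187 188]
175 [250 249 250 254 138 241 250 249 249 253 169 166 224 239 248 248 248 251
 205 184 187 186]
178 [110 107 109 110 109 111 110 110 111 109 137 242 237 139 172 182 187 187
 187 189 187 188]
181 [184 130 130 189 184 129 122 113 126 129 187 235 235 177 185 185 188 190
 189 189 190 190]
184 [190 189 191 189 191 194 182 146 237 237 235 233 233 234 239 184 186 188
 189 190 190 191]
187 [189 191 189 190 181 120 113 165 239 236 233 233 233 234 235 190 186 190
 189 192 191 191]
190 [188 189 191 191 188 128 114 197 236 235 234 232 232 233 215 188 188 188
 190 191 191 189]
193 [189 187 190 185 129 119 126 233 236 234 233 232 231 233 177 185 188 190
 190 191 189 188]
196 [188 187 187 191 182 118 118 235 236 234 233 232 232 236 184 187 189 190
 189 190 189 188]
199 [218 217 217 215 196 185 188 196 192 188 183 183 181 185 174 174 169 183
 189 189 189 189]
```

View pics/w8c.png

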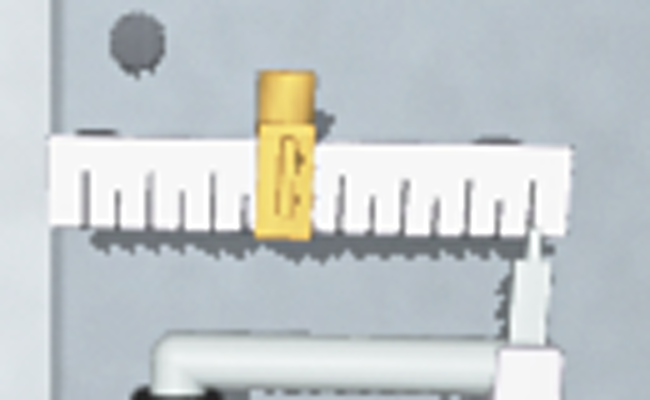

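The crop shows the pointer's thin tip at column 285+535/5 = 392, row 178, and the rider centred at column 342.

Run:
```python
from h import *
W=np.load("w8.npz");w=(W["K"],W["E"])
ux=np.array([.426,-.905])
tip=onz(*w,391.8,178,.056)
for z in(.052,.056,.06,.069):
    q=onz(*w,341.5,177,z);print(z,q,(q-tip)[:2]@ux)
```

```text
0.052 [0.52325897 0.1198431  0.052     ] -0.038747473305359915
0.056 [0.52358105 0.12025981 0.056     ] -0.03898738465097661
0.06 [0.52390312 0.12067651 0.06      ] -0.039227295996593366
0.069 [0.52462779 0.12161409 0.069     ] -0.039767096524230994
```

Call:
{"method": "send_rows", "body": {"steps": [{"tx":0.045,"ty":-0.03,"tz":0,"roll":0,"grip":0.55},{"tx":0,"ty":0,"tz":0.4,"roll":0,"grip":0.55},{"tx":0,"ty":0,"tz":0.8,"roll":0,"grip":0.55},{"tx":0,"ty":0,"tz":0.8,"roll":0,"grip":0.55},{"tx":0,"ty":0,"tz":0.8,"roll":0,"grip":0.55},{"tx":0,"ty":0,"tz":0.7,"roll":0,"grip":0.55},{"tx":0,"ty":0,"tz":0.4,"roll":0,"grip":0.55},{"tx":0,"ty":0,"tz":0.1,"roll":0,"grip":0.55},{"tx":0,"ty":0,"tz":0,"roll":0,"grip":0.55}], "newtons": 30}}

```text
time_s: 9.75
position: [0.4709, 0.115, 0.0363]
tcp_rot: [[0.904, 0.427, -0.0], [0.427, -0.904, 0.0], [-0.0, -0.0, -1.0]]
wrist_force: [0.8, 0.0, 0.7]
finger_gap: 0.449
gripper_force: 0.0
```

Call:
{"method": "send_rows", "body": {"steps": [{"tx":0,"ty":0,"tz":0,"roll":0,"grip":0.75},{"tx":0,"ty":0,"tz":0,"roll":0,"grip":1},{"tx":0,"ty":0,"tz":0,"roll":0,"grip":1},{"tx":0,"ty":0,"tz":0,"roll":0,"grip":1},{"tx":0,"ty":0,"tz":0,"roll":0,"grip":1},{"tx":0,"ty":0,"tz":0,"roll":0,"grip":1}], "newtons": 30}}

```text
time_s: 10.35
position: [0.4709, 0.115, 0.0367]
tcp_rot: [[0.905, 0.426, 0.001], [0.426, -0.905, 0.0], [0.001, 0.0, -1.0]]
wrist_force: [0.1, -4.2, 5.4]
finger_gap: 0.153
gripper_force: 30.0
```

Gripped on the sleeve (14.5 mm). Pulling about 36 mm first, then I'll check by camera.

Call:
{"method": "send_rows", "body": {"steps": [{"tx":0,"ty":-0.1,"tz":0,"roll":0,"grip":1},{"tx":0,"ty":-0.15,"tz":0,"roll":0,"grip":1},{"tx":0,"ty":-0.15,"tz":0,"roll":0,"grip":1},{"tx":0,"ty":-0.15,"tz":0,"roll":0,"grip":1},{"tx":0,"ty":-0.15,"tz":0,"roll":0,"grip":1},{"tx":0,"ty":-0.15,"tz":0,"roll":0,"grip":1},{"tx":0,"ty":-0.15,"tz":0,"roll":0,"grip":1},{"tx":0,"ty":-0.15,"tz":0,"roll":0,"grip":1},{"tx":0,"ty":-0.1,"tz":0,"roll":0,"grip":1},{"tx":0,"ty":0,"tz":0,"roll":0,"grip":1}]}}

```text
time_s: 11.35
position: [0.4557, 0.149, 0.0367]
tcp_rot: [[0.904, 0.427, 0.002], [0.427, -0.904, 0.0], [0.002, 0.001, -1.0]]
wrist_force: [4.5, -7.5, 4.2]
finger_gap: 0.151
gripper_force: 30.0
```

```bash
python3 -c "
from h import *
shot('wrist','w9')
a=cv2.imread('pics/w9.png');cv2.imwrite('pics/w9c.png',cv2.resize(a[60:300,200:460],None,fx=2.4,fy=2.4,interpolation=cv2.INTER_CUBIC))"
```

```text
11.35 [0.4557 0.149  0.0367] [[0.904, 0.427, 0.002], [0.427, -0.904, 0.0], [0.002, 0.001, -1.0]] [ 4.5 -7.5  4.2] [-1.34 -0.6  -0.19] 0.15076063122778624 29.986505806446075
```

View pics/w9c.png

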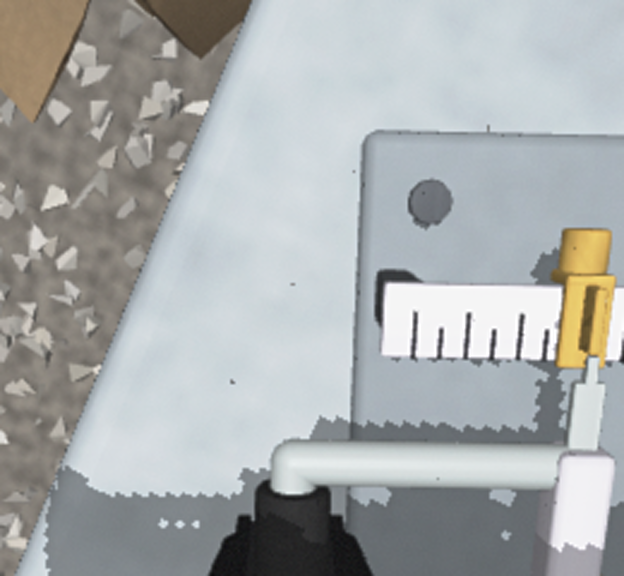

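The crop shows the pointer tip at (593,360) and the rider clip at the same height centred at about (582,362). That leaves roughly 2 mm, in agreement with the 39 mm measured before.

Call:
{"method": "send_rows", "body": {"steps": [{"tx":0,"ty":-0.06,"tz":0,"roll":0,"grip":1},{"tx":0,"ty":0,"tz":0,"roll":0,"grip":1},{"tx":0,"ty":0,"tz":0,"roll":0,"grip":1},{"tx":0,"ty":0,"tz":0,"roll":0,"grip":1}]}}

```text
time_s: 11.8
position: [0.4551, 0.1504, 0.0367]
tcp_rot: [[0.904, 0.426, 0.003], [0.426, -0.904, 0.0], [0.002, 0.001, -1.0]]
wrist_force: [4.1, -7.7, 3.1]
finger_gap: 0.151
gripper_force: 30.0
```

```bash
python3 -c "
from h import *
shot('wrist','w10')
W=np.load('w10.npz');w=(W['K'],W['E']);p=W['p'];h=cv2.cvtColor(p,cv2.COLOR_BGR2HSV)
for r in range(196,218,2):
    k=np.nonzero(cv2.inRange(h[r:r+1,420:480],(12,100,60),(38,255,255))[0])[0];print(r,(k.min()+420,k.max()+420) if len(k) else '',p[r,436:466].mean(1).astype(int))
"
```

```text
11.8 [0.4551 0.1504 0.0367] [[0.904, 0.426, 0.003], [0.426, -0.904, 0.0], [0.002, 0.001, -1.0]] [ 4.1 -7.7  3.1] [-1.39 -0.62 -0.16] 0.15127026827198994 29.983852207660675
196 (np.int64(437), np.int64(456)) [ 90 126 168 181 181 181 181 184 182 115  77  78  78  86 151 180 178 177
 167 172 183 236 246 245 244 246 251 133  47 143]
198 (np.int64(437), np.int64(455)) [112 143 171 182 180 180 182 184 182  93  74  78  82  96 163 181 177 176
 159 171 185 247 245 244 244 246 253 126  84 228]
200 (np.int64(436), np.int64(455)) [105 157 176 181 180 181 183 182 160  87  75  78  83 110 170 182 177 174
 168 175 199 247 245 244 245 247 230  78  85 233]
202 (np.int64(436), np.int64(455)) [106 165 179 181 181 181 183 181 135  80  78  78  86 137 175 180 177 170
 174 178 219 245 244 243 245 249 173  59 129 251]
204 (np.int64(436), np.int64(455)) [125 167 180 180 182 182 183 180 134  80  74  68  80 153 178 179 176 166
 174 180 234 245 244 244 246 250 125  63 181 249]
206 (np.int64(435), np.int64(454)) [142 170 181 181 181 181 183 181 179 173 110  93  95 162 181 177 175 166
 175 187 247 245 244 245 247 252 104  81 228 247]
208 (np.int64(435), np.int64(454)) [155 174 180 181 180 182 182 181 152 133 142 141 138 132 138 143 173 176
 173 186 248 246 245 246 250 222  76 110 253 248]
210 (np.int64(435), np.int64(454)) [165 178 180 181 182 183 183 176 120 202 226 226 226 190 117 122 174 177
 173 151 147 161 187 170 164  83  46  88 185 193]
212 (np.int64(435), np.int64(454)) [150 167 170 171 173 175 172 154 120 213 225 224 224 151 119 169 175 174
 168 161 124 165 172 173 173 172 168 119 119 166]
214  [128 171 176 177 178 176 151 105 132 214 224 224 222 170 171 175 173 175
 172 174 174 174 173 172 174 175 174 176 175 176]
216  [177 178 178 178 180 177 121  99 177 222 223 224 227 171 173 175 176 174
 174 175 174 174 175 175 174 175 175 174 173 174]
```

The pointer (column 447) is within about 1 mm of the rider's centre (444.5), and the hold is steady.

```bash
python3 -c "
from station import *
print(hand_in())"
```

```text
the job is handed in; nothing more can be done
None
```

The lid is screwed fully home; the plunger is then held about 39 mm out with its pointer within about 1 mm of the rider, the gripper still holding the handle, and the job handed in at about 12 s.

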